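Fill the lacquer crate and scan it in

TASK

Set the two lacquer tins from the plywood board upright into the two empty cells of the divided crate, one in each cell, lowering them in rather than dropping them. Then take the barcode scanner from its stand, hold its window about 10 cm in front of the striped label on the side of the crate, pointing squarely at the label's middle, keep it still there for about two seconds, and lay the scanner back in its stand the way it lay before. Leave the two tins already in the crate and the other things on the bench where they are.

Things in the scene. Friction and masses are not known exactly. Their poses are not given: they have to be found in the camera images.
- tin_a: a closed metal lacquer tin with a paper band, 48 mm in diameter, body 77 mm high, with a black screw cap 23 mm wide on top, 95 mm high overall, about 0.2 kg; origin at the centre of its underside, z up; it starts standing on the plywood board (6 mm thick) and belongs in an empty cell
- tin_b: a closed metal lacquer tin with a paper band, 48 mm in diameter, body 77 mm high, with a black screw cap 23 mm wide on top, 95 mm high overall, about 0.2 kg; origin at the centre of its underside, z up; it starts standing on the plywood board (6 mm thick) and belongs in an empty cell
- pad_a: a felt disc 36 mm wide, 1 mm thick, in the middle of the floor of one empty cell of the crate; origin on the cell floor, 5 mm above the bench
- pad_b: the same in the other empty cell
- tin_c: a closed metal lacquer tin with a paper band, 48 mm in diameter, body 77 mm high, with a black screw cap 23 mm wide on top, 95 mm high overall, about 0.2 kg; origin at the centre of its underside, z up; it already stands in a cell of the crate and stays there
- tin_d: a closed metal lacquer tin with a paper band, 48 mm in diameter, body 77 mm high, with a black screw cap 23 mm wide on top, 95 mm high overall, about 0.2 kg; origin at the centre of its underside, z up; it already stands in a cell of the crate and stays there
- crate: grey open crate fixed to the bench, 173 x 173 mm, walls and dividers 45 mm high and 5 mm thick, floor 5 mm thick, four cells of 79 x 79 mm (cell middles 42 mm from the origin in its x and in its y); origin at the centre of its underside, z up; a label plate sticks out of its +y side, sloping 45 degrees, up to 40 mm beyond the wall and 55 mm high
- label (a point): the middle of the barcode label (70 x 46 mm white paper with black stripes) on the sloping plate on the crate's +y side, 34 mm above the bench; z is the label's outward normal, 45 degrees up and away from the crate; x runs along the crate's x
- scanner: barcode scanner, 0.2 kg: level black handle from x = -95 to 45 mm, 34 mm wide (y), z = 0 to 30 mm; at its +x end a white head 60 x 50 x 34 mm bent 45 degrees down, reaching x = 91 and z = -30 mm; origin on the handle's underside, x along the handle to the head, z up; grip the handle across its width near x = -25 mm (centre of mass, midway between the saddles)
- window (a point): the middle of the scanner's dark window on the end of its head, at (79.6, 0, -18.6) mm in the scanner's frame; x points out of the window, the way it looks: 45 degrees down and forward when the handle is level
- stand: dark steel scanner stand fixed to the bench: base 150 x 72 x 8 mm and two U-shaped saddles, each 12 mm long, at x = -72 and x = +18 mm, whose floors are 45 mm high, 44 mm wide between horns that rise to 61 mm; origin on the bench; the scanner lies in the saddles with its x along the stand's x and its origin 45 mm above the stand's origin
- board: plywood board fixed to the bench, 220 (x) x 130 (y) x 6 mm, on which the two tins to be packed stand; origin at the centre of its underside
- blades: bystander: flat stack of four unfinished wooden bats, round part 152 mm wide, handle sticking out to 175 mm along its x, 24 mm high; origin under the middle of the round part
- parts_bin: bystander: blue open bin with metal clips, 100 x 160 x 60 mm; origin at the centre of its underside
- tape: bystander: roll of brown tape lying flat, 84 mm wide, 24 mm high; origin at the centre of its underside
There are look-alikes about, which are no part of the job. What is shaped like the tin_b but red is not meant.

How it is judged:
By the outcome, as a careful person would: the job done as asked, in the order asked, and still so for the second after the job is handed in, with the robot touching nothing.
It also fails if it takes over 72 s, if anything falls off the work surface, if the arm or the gripper's body presses on something with over 40 N, if the wrist force passes 120 N, or if a joint passes its speed limit or range.

ROBOT

A 6-joint arm with a two-finger parallel gripper is mounted at the origin on the work surface. World frame = base frame: x ahead of the robot, y to its left, z up, the work surface at z = 0. Lengths are in m, angles in rad, forces in N, time in s.
With the tool pointing down it reaches from about 0.3 to 0.775 m from the base axis. Payload 14.6 kg.
Tool frame: the origin (TCP) lies midway between the tips of the shut fingers; the grasp point (between the pads) lies 19 mm behind it; z points along the fingers, y is the direction in which the jaws open and shut (so a half turn about z gives the same grasp; the last joint's range is limited). The gripper opens to 85 mm and grips with 20 to 120 N. Pads are 22 mm wide; open, the fingers measure 114 mm over their backs; the gripper's body (76 mm by 85 mm) begins 54 mm behind the grasp point. The pads swing forward as they close: fully open they stand 13 mm farther back than shut.
Start: joints at [-0.067, 0.3, 1.521, -0, 1.321, -0.067], TCP at [0.55, -0, 0.231] pointing down, gripper open.
Joint ranges: [-3.03, 3.03], [-0.79, 2.21], [0.23, 2.52], [-1.04, 4.18], [0, 3.07], [-2.55, 2.55]. Speed limits (rad/s): [2.22, 2.22, 2.57, 3.14, 3.14, 3.14].

INTERFACE

Orientations are given as a unit quaternion [x, y, z, w].
In Python, from workcell import get_state, capture, camera_info, job_done gives the robot as it stands.
- The arm moves only by the tool step_arm, never from a script. Its argument "series" is a list of rows, each a list of 5 numbers: the opening, from 0 (shut) to 1 (fully open), then the shift along the world's x, y, z in m, then the turn about the world's z in rad. A call has 1 to 12 rows; each row is the pose to reach, as a shift and turn from the pose commanded when the call began; what a row does not reach only later rows make up. A row lasts 1/8 s, in which the tool goes at most 62.5 mm and 10.7 degrees, less where a joint would pass 70% of its speed; a pose out of reach is approached as far as the arm can. A call with a gripper value outside its range is refused whole. The fingers move at their own pace and stop on an object; the grip force is fixed at half the most. Time passes only in rows, so rows that repeat a pose let the fingers close. It gives the time, the measured TCP pose, the force and the opening at its end, in the units of the state.
- get_state(): the state, without advancing time (a new reading comes with each control period).
- capture(name): name is "scene" or "side" or "wrist"; returns the picture (400x640x3 uint8, red, green, blue); there is no depth.
- camera_info(name): a dict with "vfov" (degrees; the focal length in pixels is half the picture's height over the tangent of half this angle, whatever the lens; pixels are square), "cx", "cy" (the principal point, pixels), "rvec" (rotation vector, rad) and "tvec" (3), from world to camera coordinates, as OpenCV has them; the wrist camera has in their place "hand_eye" (4x4, takes a point from camera to tool coordinates, whose origin is the TCP and whose axes are the flange's). Camera axes: x right, y down, z forward; pixel columns grow to the right and rows downward; lengths in m; the calibration is good to about 2 mm. A picture is of the moment at which its call begins: read the wrist's pose just before it. camera_info takes no time and is no camera call.
- job_done(): hands the job in, once; it reports no verdict.
The state is a dict: "time": time; "joints": joint angles; "joint_velocities": joint speeds; "effort": joint torques, N m; "position": TCP position; "tcp_rot": TCP orientation; "force": force on the tool from outside, world axes, zero at the start; "torque": the same for the moment, N m; "width": finger opening in m.
Only numpy, scipy, OpenCV 4.12 (cv2) and the standard library are available. Lean on these libraries where they do the work, as an engineer would, in place of code of your own. Each camera call takes 0.05 s, during which the arm holds its last target.

## Working session

There is one attempt and no reset: what is moved stays moved. The work goes in short steps, Python scripts to look and compute and a tool call to move; the robot and the scene stay as the last step left them, time stands still between calls to the robot, and variables do not carry over. Pictures are saved under pics/ and viewed, and the job is handed in when it is done.

Besides the shell and the picture viewer there is one more tool, called after "Emit:" as name([rows], argument=value, ...), one row to a line, values as JSON. step_arm: Moves the arm, as the interface text tells. Its arguments: {"type":"object","properties":{"series":{"type":"array","items":{"type":"array","items":{"type":"number"}}}},"required":["series"]}

```bash
mkdir -p pics; ls; python3 - <<'E'
from workcell import *
import cv2
for n in ["scene","side","wrist"]:
    print(n,camera_info(n)); cv2.imwrite(f"pics/{n}0.png",capture(n)[:,:,::-1])
print(get_state())
E
```

```text
pics
scene {'vfov': 55.430309503579196, 'cx': 319.4842466587585, 'cy': 198.87686310138778, 'rvec': array([ 2.42239571,  0.8752778 , -0.27207866]), 'tvec': array([-0.42094545, -0.31279187,  1.21342009])}
side {'vfov': 55.12233475017258, 'cx': 324.4860580510078, 'cy': 197.548708856061, 'rvec': array([ 0.7058677 , -2.56285548,  1.19236561]), 'tvec': array([0.47840863, 0.27667272, 0.69269962])}
wrist {'vfov': 66.03475584257039, 'cx': 316.48693880622767, 'cy': 197.06351877420767, 'hand_eye': array([[ 5.75628672e-04, -9.47002481e-01, -3.21225731e-01,
         8.32770330e-02],
       [ 9.99997797e-01, -1.03233774e-04,  2.09631415e-03,
        -1.15936393e-03],
       [-2.01837604e-03, -3.21226230e-01,  9.47000335e-01,
        -1.41220308e-01],
       [ 0.00000000e+00,  0.00000000e+00,  0.00000000e+00,
         1.00000000e+00]])}
{'time': 0.15, 'joints': array([-6.66223471e-02,  3.00330487e-01,  1.52141831e+00, -2.41041077e-05,
        1.32069859e+00, -6.65990714e-02]), 'joint_velocities': array([ 0.00268804, -0.00253401, -0.0027519 ,  0.00177284, -0.00098315,
       -0.00029741]), 'effort': array([ 1.15317634e-03, -5.43663168e+01, -3.61884356e+01, -9.07762978e-05,
        3.16729136e-03,  4.75633647e-05]), 'position': array([ 5.49829587e-01, -9.58398816e-06,  2.30867314e-01]), 'tcp_rot': array([ 7.07112833e-01,  7.07100600e-01, -2.90195977e-04, -3.13949351e-04]), 'force': array([-0.15073503,  0.41460754, -0.2105721 ]), 'torque': array([-0.01366852, -0.0128556 ,  0.05031447]), 'width': 0.08507397907449821}
```

View pics/scene0.png

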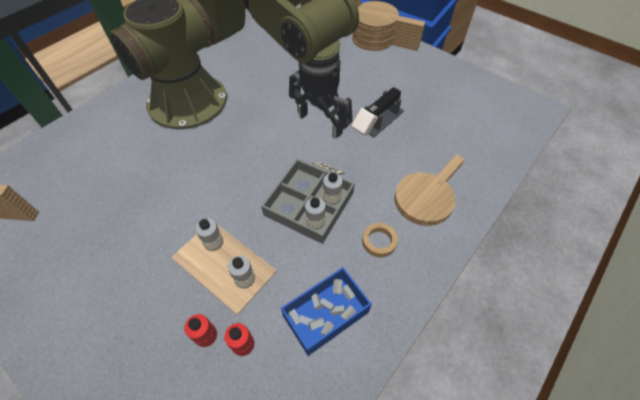

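View pics/side0.png

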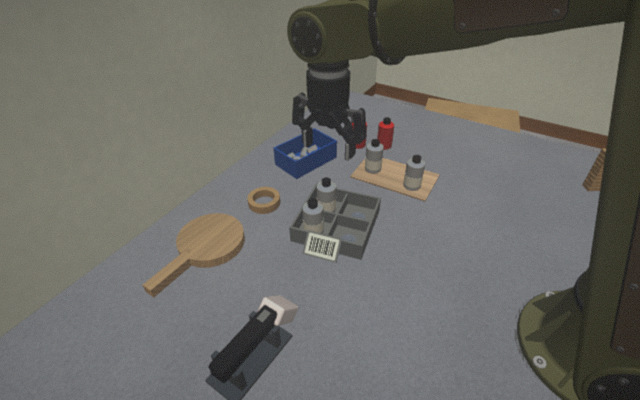

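View pics/wrist0.png

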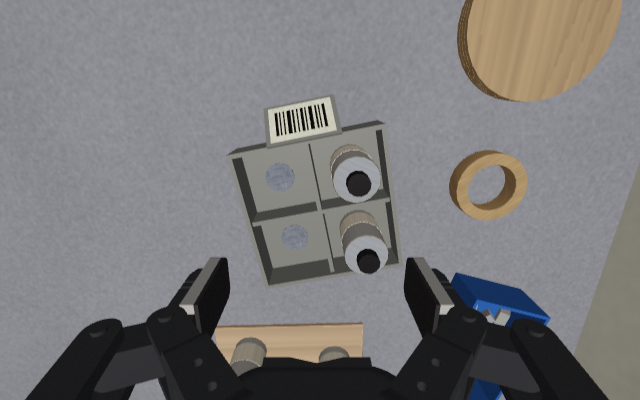

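The three views show the crate with two empty cells on its -x side (pads at wrist px (280,177) and (295,236)) and its label facing +y. In the scene view the tins' caps are near (205,223) and (237,263), the scanner is near (378,110), and the red look-alikes are near (200,330) and (238,338). Next I'll measure.

```bash
cat > h.py <<'E'
import numpy as np, cv2
from scipy.spatial.transform import Rotation as R
from workcell import *
W,H=640,400
def cam(n,st=None):
    i=camera_info(n); f=H/2/np.tan(np.radians(i['vfov'])/2)
    if n=='wrist':
        he=i['hand_eye']; Rt=R.from_quat(st['tcp_rot']).as_matrix()
        Rcw=Rt@he[:3,:3]; c=Rt@he[:3,3]+st['position']
    else:
        Rw=cv2.Rodrigues(i['rvec'])[0]; Rcw=Rw.T; c=-Rw.T@i['tvec']
    return f,i['cx'],i['cy'],Rcw,c
def ray(C,u,v):
    f,cx,cy,Rm,c=C; return c,Rm@np.array([(u-cx)/f,(v-cy)/f,1.])
def onz(C,u,v,z):
    c,d=ray(C,u,v); return c+d*(z-c[2])/d[2]
def proj(C,p):
    f,cx,cy,Rm,c=C; q=Rm.T@(np.asarray(p)-c); return np.array([cx+f*q[0]/q[2],cy+f*q[1]/q[2]])
def tri(Ca,a,Cb,b):
    c1,d1=ray(Ca,*a);c2,d2=ray(Cb,*b)
    A=np.stack([d1,-d2],1);s=np.linalg.lstsq(A,c2-c1,rcond=None)[0]
    p,q=c1+d1*s[0],c2+d2*s[1]; return (p+q)/2,np.linalg.norm(p-q)
def blobs(mask,amin=20):
    n,l,s,c=cv2.connectedComponentsWithStats(mask.astype(np.uint8))
    return [(c[i].round(1),s[i]) for i in range(1,n) if s[i,4]>=amin]
E
python3 - <<'E'
from h import *
for n,x0,y0,x1,y1 in [("scene",160,90,420,300),("side",200,100,450,400)]:
    im=cv2.imread(f"pics/{n}0.png")[y0:y1,x0:x1]; k=600/im.shape[0]
    k=min(k,800/im.shape[1]); print(n,k)
    cv2.imwrite(f"pics/{n}0z.png",cv2.resize(im,None,fx=k,fy=k,interpolation=cv2.INTER_CUBIC))
for n in ["scene","side"]:
    im=cv2.imread(f"pics/{n}0.png"); m=im.max(2)<45
    C=cam(n); print(n,C[4])
    for c,s in blobs(m,20):
        if s[4]<400: print(c,s,onz(C,*c,.101).round(4))
E
```

```text
scene 2.857142857142857
side 2.0
scene [ 0.92482389 -0.44567584  0.83276405]
[244.9   3. ] [238   0  11   9  53] [-0.1269  0.3991  0.101 ]
[125.9  56.5] [111  35  31  43 352] [-0.1923 -0.0471  0.101 ]
[456.7  49.5] [452  44  10  10  31] [0.5794 0.633  0.101 ]
[322.6  62.9] [307  56  31  11  99] [0.2979 0.3156 0.101 ]
[179.2  76.7] [152  64  48  19 134] [ 0.012 -0.003  0.101]
[386.8 100.9] [374  89  26  26 311] [0.5429 0.3002 0.101 ]
[48.2 93.9] [44 90  9  9 33] [-0.217  -0.2888  0.101 ]
[ 11.9 114.6] [  0 103  28  25 344] [-0.2149 -0.395   0.101 ]
[342.1 118.3] [332 105  19  31 204] [0.4885 0.1672 0.101 ]
side [0.22796814 0.54677195 0.6590344 ]
[373.5   7. ] [370   1   7  12  22] [ 1.178  -1.5666  0.101 ]
[563.9  15.8] [557  10  13  12  24] [ 0.2559 -1.902   0.101 ]
[375.7  41.9] [368  17  21  47 180] [ 0.9207 -1.0444  0.101 ]
[338.   66.7] [328  60  20  11  59] [ 0.9237 -0.7134  0.101 ]
[313.6  66.5] [308  64  12   6  21] [ 1.005 -0.668  0.101]
[339.6  92.8] [326  77  23  34 284] [ 0.8069 -0.5164  0.101 ]
[314.1  90.6] [308  80  16  23 114] [ 0.8897 -0.4875  0.101 ]
[323.5 107.4] [312  98  19  22  77] [ 0.799  -0.3984  0.101 ]
[314.7 116.7] [307 111  14  14  50] [ 0.7906 -0.3329  0.101 ]
[340.6 117.7] [335 114  11   9  29] [ 0.7202 -0.3672  0.101 ]
[332.  121.8] [327 120  10   5  20] [ 0.7299 -0.3323  0.101 ]
[578.3 301.3] [571 283  16  37 149] [ 0.0561 -0.0068  0.101 ]
[271.7 322.5] [269 318   6  10  21] [0.4817 0.2938 0.101 ]
[579.8 337.5] [577 322   7  31  79] [0.0488 0.0668 0.101 ]
[232.9 341.9] [224 334  16  17  46] [0.5134 0.3521 0.101 ]
[575.  375.6] [573 362   6  31  63] [0.0503 0.1375 0.101 ]
```

View pics/scene0z.png

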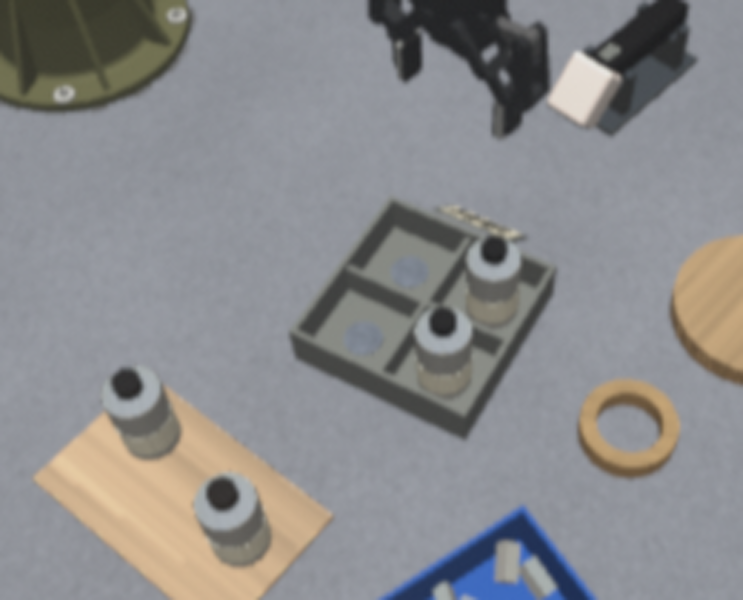

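View pics/side0z.png

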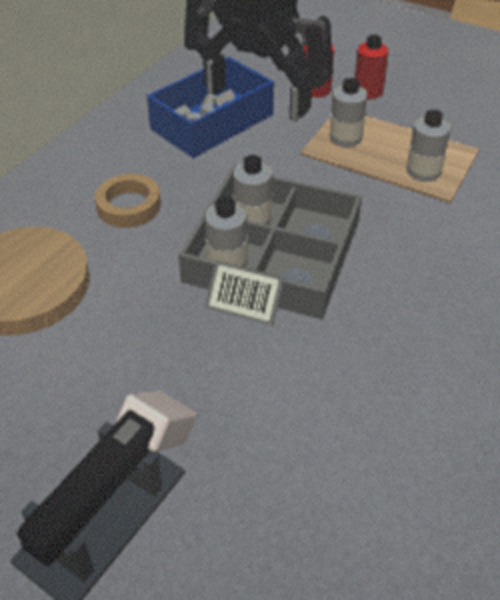

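The zoomed views show all four caps, both pads and the scanner clearly. I'll read pixels from them and triangulate.

```bash
python3 - <<'E'
from h import *
S=cam("scene");D=cam("side");st=get_state();Wc=cam("wrist",st)
s=lambda x,y:(160+x/2.857,90+y/2.857)
d=lambda x,y:(200+x/2,100+y/2)
for nm,a,b in [("tinNear cap",s(126,380),d(433,113)),("tinFar cap",s(222,490),d(350,81)),("tinc cap",s(494,246),d(226,202)),("tind cap",s(443,319),d(253,159)),
  ("headtop c",s(590,52),d(122,400)),("padN",s(409,271),d(298,273)),("padF",s(362,338),d(317,230))]:
    p,e=tri(S,a,D,b); print(nm,p.round(4),round(e,4))
for nm,a,z in [("padY+",(280,177),.006),("padY-",(295,236),.006),("cap",(359,184),.101),("cap",(368,262),.101),
  ("crTL",(229,155),.045),("crTR",(383,123),.045),("crBL",(268,285),.045),("crBR",(401,262),.045),("label",(302,118),.034)]:
    print(nm,onz(Wc,*a,z).round(4))
for nm,a,z in [("tinN cap",s(126,380),.101),("tinF",s(222,490),.101),("pad+",s(409,271),.006),("pad-",s(362,338),.006)]: print("scene",nm,onz(S,*a,z).round(4))
for nm,a,z in [("tinN cap",d(433,117),.101),("tinF",d(350,85),.101),("label",d(245,293),.034),("handle end top mid",d(39,540),.075),("handle front",d(135,425),.075)]: print("side",nm,onz(D,*a,z).round(4))
E
```

```text
tinNear cap [ 0.451  -0.2854  0.1003] 0.0021
tinFar cap [ 0.5769 -0.3019  0.1005] 0.0019
tinc cap [ 5.89e-01 -1.00e-04  9.85e-02] 0.003
tind cap [ 0.6035 -0.0841  0.0985] 0.003
headtop c [0.5191 0.2575 0.0915] 0.0224
padN [ 0.5053 -0.0202  0.0105] 0.0047
padF [ 0.5207 -0.1012  0.0076] 0.0035
padY+ [ 0.5044 -0.0149  0.006 ]
padY- [ 0.5211 -0.0949  0.006 ]
cap [0.5881 0.004  0.101 ]
cap [ 0.6008 -0.0774  0.101 ]
crTL [0.4554 0.0199 0.045 ]
crTR [0.6182 0.0535 0.045 ]
crBL [ 0.4891 -0.1431  0.045 ]
crBR [ 0.6515 -0.1106  0.045 ]
label [0.5337 0.0577 0.034 ]
scene tinN cap [ 0.4526 -0.2852  0.101 ]
scene tinF [ 0.578  -0.3016  0.101 ]
scene pad+ [ 0.5051 -0.0168  0.006 ]
scene pad- [ 0.5215 -0.0997  0.006 ]
side tinN cap [ 0.4468 -0.2767  0.101 ]
side tinF [ 0.5715 -0.2926  0.101 ]
side label [0.5292 0.0555 0.034 ]
side handle end top mid [0.5132 0.3893 0.075 ]
side handle front [0.5117 0.27   0.075 ]
```

```bash
python3 - <<'E'
from h import *
im=cv2.imread("pics/wrist0.png")
cv2.imwrite("pics/wrist0z.png",cv2.resize(im[90:290,210:420],None,fx=2.8,fy=2.8,interpolation=cv2.INTER_CUBIC))
st=get_state();C=cam("wrist",st)
for n,r in [("wrist",(230,130,330,270)),("scene",(265,160,320,225)),("side",(335,200,370,245))]:
    im=cv2.imread(f"pics/{n}0.png").astype(int); x0,y0,x1,y1=r
    m=np.zeros(im.shape[:2],bool); sub=im[y0:y1,x0:x1]; m[y0:y1,x0:x1]=(sub[...,0]-sub[...,2]>8)&(sub.max(2)>90)
    CC=C if n=="wrist" else cam(n)
    for c,s in blobs(m,15): print(n,c,s,onz(CC,*c,.006).round(4))
E
```

```text
wrist [279.5 176.9] [266 164  28  27 622] [ 0.5038 -0.0148  0.006 ]
wrist [294.5 237.2] [282 225  26  25 511] [ 0.5204 -0.0966  0.006 ]
scene [274.3 172.5] [265 160  29  38 577] [ 0.4166 -0.0358  0.006 ]
scene [310.6 160.4] [304 160  16   3  25] [0.4655 0.0602 0.006 ]
scene [302.9 184.7] [297 180  13  11 112] [ 0.5042 -0.0168  0.006 ]
scene [286.6 208. ] [280 203  14  11 123] [ 0.5207 -0.0992  0.006 ]
scene [312.7 208.6] [307 203  13  10  74] [ 0.5736 -0.0578  0.006 ]
scene [269.7 222. ] [265 217  15   8  59] [ 0.5162 -0.157   0.006 ]
side [358.1 214.9] [352 212  13   7  54] [ 0.5211 -0.1038  0.006 ]
side [349.1 237.6] [342 235  14   7  67] [ 0.5034 -0.0227  0.006 ]
```

View pics/wrist0z.png

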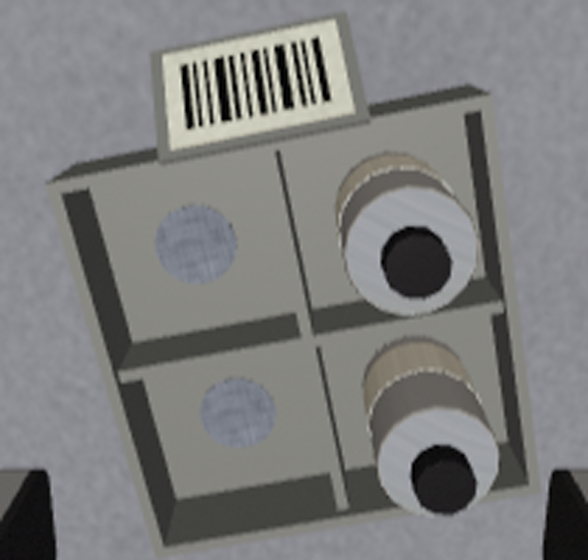

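Emit:
step_arm([
  [1,-0.02,-0.057,-0.01,0],
  [1,-0.04,-0.114,-0.02,0],
  [1,-0.06,-0.171,-0.03,0],
  [1,-0.08,-0.228,-0.03,0],
  [1,-0.099,-0.283,-0.031,0],
  [1,-0.099,-0.283,-0.031,0],
  [1,-0.099,-0.283,-0.031,0],
  [1,-0.099,-0.283,-0.031,0],
])

```text
time: 1.15
position: [0.4515, -0.2819, 0.2003]
tcp_rot: [0.707, 0.708, 0.0, -0.0]
force: [-0.2, 0.7, -1.1]
width: 0.0854
```

```bash
python3 - <<'E'
from h import *
st=get_state();im=capture("wrist")[:,:,::-1];cv2.imwrite("pics/w1.png",im);C=cam("wrist",st)
print(st['position'],st['time'],st['tcp_rot'])
g=im.max(2)<50
for c,s in blobs(g,100): print(c,s,onz(C,*c,.101).round(4))
E
```

```text
[ 0.4514665  -0.28190993  0.2002668 ] 1.15 [ 7.06566230e-01  7.07646913e-01  5.36209587e-05 -7.77988498e-05]
[423.3  18.6] [ 345    0  188   41 1145] [ 0.5243 -0.1501  0.101 ]
[442.    3.3] [436   0  14   9 106] [ 0.5359 -0.1408  0.101 ]
[314.8 198.7] [302 185  27  28 591] [ 0.4494 -0.2816  0.101 ]
[459.2 216.9] [444 203  32  29 654] [ 0.5714 -0.2977  0.101 ]
[314.5 356.2] [   26   258   582   142 34322] [ 0.4492 -0.4483  0.101 ]
```

View pics/w1.png

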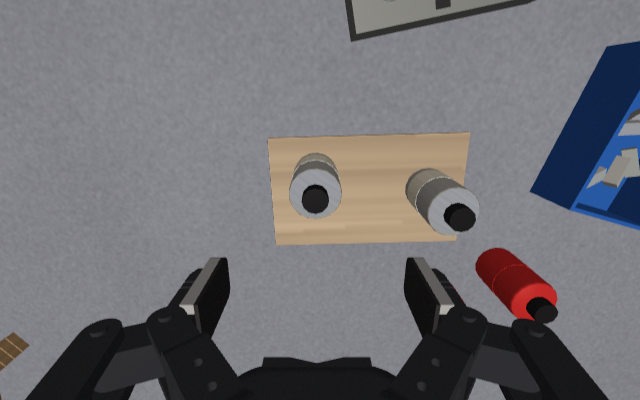

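The cap of the near tin is at (315,199), centred between the fingers. The second cap is at (459,217). Descending to grasp.

Emit:
step_arm([
  [1,-0.001,0,-0.05,0],
  [1,-0.001,0,-0.1,0],
  [1,-0.001,0,-0.13,0],
  [1,-0.001,0,-0.152,0],
  [1,-0.001,0,-0.152,0],
  [0,-0.001,0,-0.152,0],
  [0,-0.001,0,-0.152,0],
  [0,-0.001,0,-0.152,0],
  [0,-0.001,0,-0.152,0],
  [0,-0.001,0,-0.152,0],
  [0,-0.001,0,-0.152,0],
])

```text
time: 2.58
position: [0.4504, -0.2833, 0.0497]
tcp_rot: [0.707, 0.707, 0.0, 0.001]
force: [-2.4, 1.4, 8.6]
width: 0.0467
```

```bash
python3 - <<'E'
from h import *
cv2.imwrite("pics/s2.png",cv2.resize(capture("side")[80:260,250:520,::-1],None,fx=2.9,fy=2.9,interpolation=cv2.INTER_CUBIC))
print(get_state()['width'])
E
```

```text
0.0467523993093562
```

View pics/s2.png

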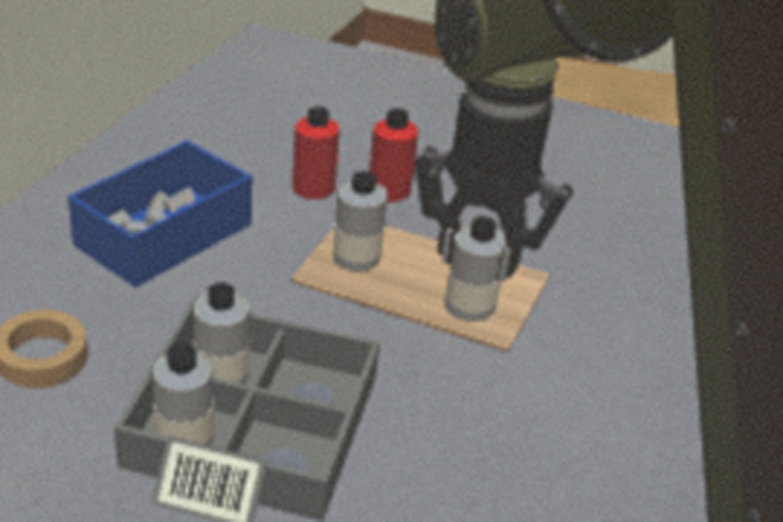

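```bash
python3 - <<'E'
from h import *
st=get_state();im=capture("wrist")[:,:,::-1];cv2.imwrite("pics/w2.png",im)
E
```

```text
(no output)
```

View pics/w2.png

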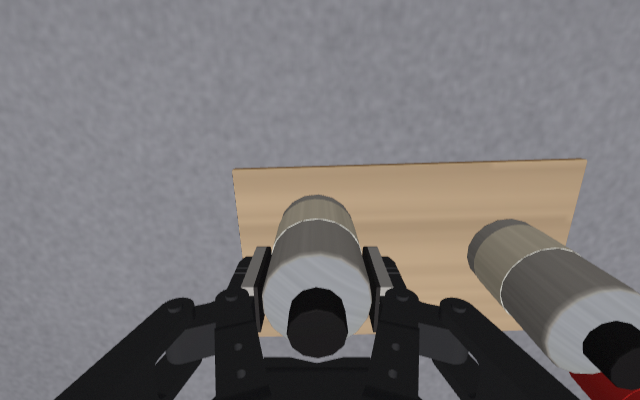

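```bash
python3 - <<'E'
from h import *
st=get_state();C=cam("wrist",st);print(st['position'],onz(C,317,328,.101),onz(C,317,275,.083))
E
```

```text
[ 0.45041218 -0.28327832  0.04967433] [ 0.44958891 -0.28027631  0.101     ] [ 0.44966769 -0.26988539  0.083     ]
```

Emit:
step_arm([
  [0,-0.0,0,0.03,0],
  [0,-0.0,0,0.07,0],
  [0,-0.0,0,0.1,0],
  [0,-0.0,0,0.1,0],
  [0,-0.0,0,0.1,0],
])

```text
time: 3.3
position: [0.4495, -0.2827, 0.1472]
tcp_rot: [0.707, 0.707, -0.0, -0.001]
force: [-0.8, 0.2, -2.2]
width: 0.0465
```

Emit:
step_arm([
  [0,0.01,0.05,0.0,0.05],
  [0,0.021,0.105,0.0,0.1],
  [0,0.032,0.16,0.0,0.15],
  [0,0.043,0.215,0.0,0.2],
  [0,0.05,0.245,0.0,0.2],
  [0,0.054,0.265,0.0,0.2],
  [0,0.054,0.265,0.0,0.2],
  [0,0.054,0.265,0.0,0.2],
])

```text
time: 4.3
position: [0.5036, -0.0185, 0.1474]
tcp_rot: [0.633, 0.774, -0.0, -0.001]
force: [0.2, 0.3, -2.3]
width: 0.0464
```

```bash
python3 - <<'E'
from h import *
st=get_state();im=capture("wrist")[:,:,::-1];cv2.imwrite("pics/w3.png",im)
cv2.imwrite("pics/c3.png",cv2.resize(capture("scene")[120:280,180:400,::-1],None,fx=3.6,fy=3.6,interpolation=cv2.INTER_CUBIC))
cv2.imwrite("pics/s3.png",cv2.resize(capture("side")[100:300,240:480,::-1],None,fx=3,fy=3,interpolation=cv2.INTER_CUBIC))
E
```

```text
(no output)
```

View pics/w3.png

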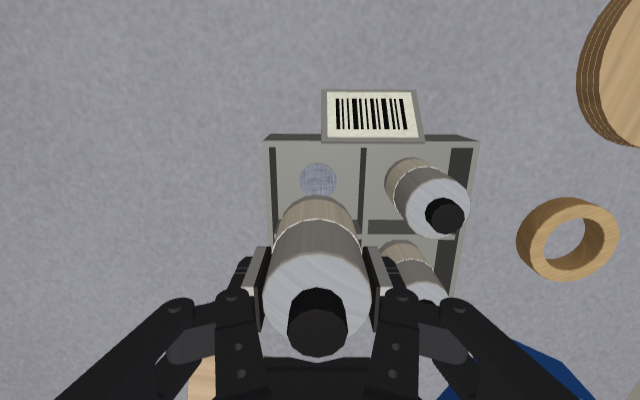

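View pics/c3.png

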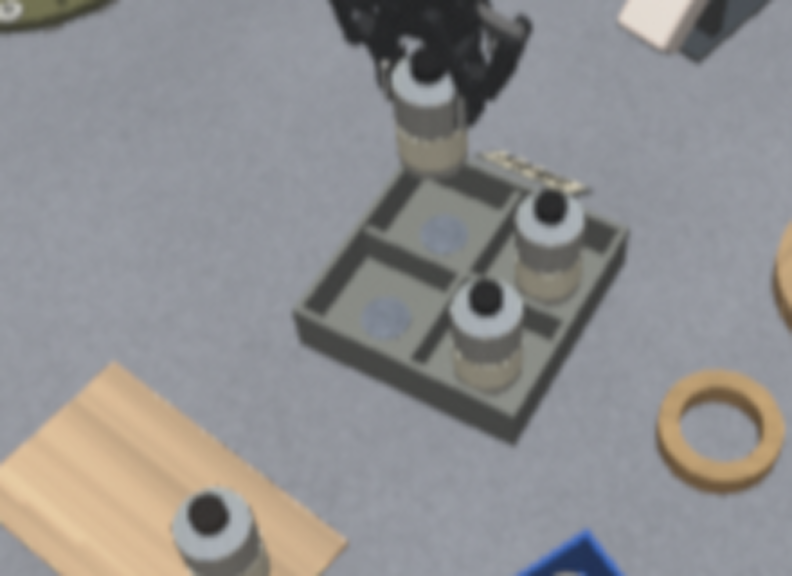

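View pics/s3.png

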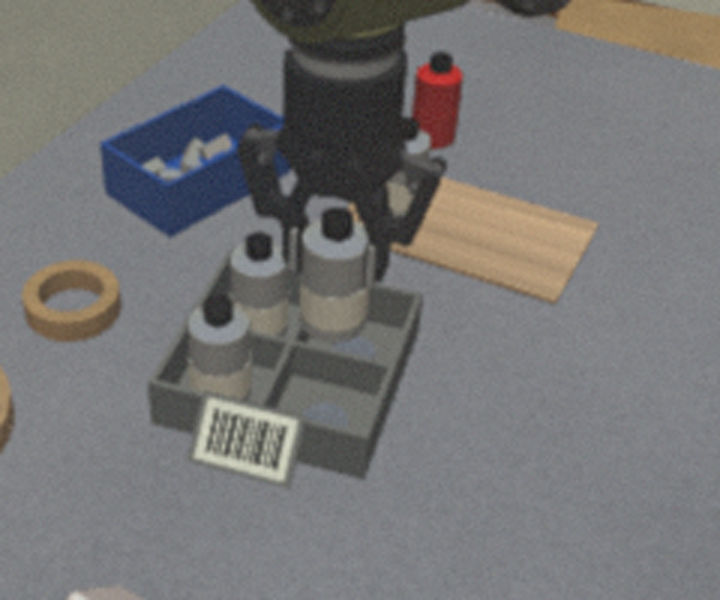

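The crate now lines up with the tool, with the pad at (318,180) and the label middle at (369,116). I'll check numerically.

```bash
python3 - <<'E'
from h import *
st=get_state();C=cam("wrist",st);im=cv2.imread("pics/w3.png").astype(int)
m=np.zeros((400,640),bool); m[155:205,290:345]=(im[155:205,290:345,0]-im[155:205,290:345,2]>8)
for c,s in blobs(m,100): print("pad",c,s,onz(C,*c,.006))
print("cap",onz(C,317,328,.199),"predpad", proj(C,(.504,-.017,.006)))
l=(im.min(2)>150).astype(np.uint8); l[:, :300]=0; l[150:]=0
l=cv2.morphologyEx(l,cv2.MORPH_CLOSE,np.ones((9,9)))
cs=max(cv2.findContours(l,0,2)[0],key=cv2.contourArea); q=cv2.approxPolyDP(cs,5,True)[:,0]; print("label quad",q.tolist())
# diagonals
a,b,c,d=q[:4].astype(float); A=np.stack([c-a,-(d-b)],1); t=np.linalg.solve(A,b-a); o=a+t[0]*(c-a); print(o,onz(C,*o,.034))
for p in [(264,140),(479,141)]: print(onz(C,*p,.045))
E
```

```text
pad [317.7 179.9] [300 164  37  32 978] [ 0.50353712 -0.01407481  0.006     ]
cap [ 0.5026312  -0.01609657  0.199     ] predpad [317.56432952 182.88336722]
label quad [[327, 92], [327, 123], [318, 126], [326, 126], [328, 136], [418, 136], [410, 92]]
[287.14285714 242.57142857] [ 0.48616197 -0.07071779  0.034     ]
[0.45317212 0.02009845 0.045     ]
[0.61971557 0.05293394 0.045     ]
```

Emit:
step_arm([
  [0,0.0,0.001,-0.03,0],
  [0,0.0,0.001,-0.06,0],
  [0,0.0,0.001,-0.08,0],
  [0,0.0,0.001,-0.09,0],
  [0,0.0,0.001,-0.096,0],
  [0,0.0,0.001,-0.098,0],
  [0,0.0,0.001,-0.098,0],
  [0,0.0,0.001,-0.098,0],
])

```text
time: 5.45
position: [0.5042, -0.017, 0.0507]
tcp_rot: [0.633, 0.774, 0.0, 0.0]
force: [0.7, 0.7, -1.6]
width: 0.0462
```

```bash
python3 - <<'E'
from h import *
cv2.imwrite("pics/s4.png",cv2.resize(capture("side")[100:300,240:480,::-1],None,fx=3,fy=3,interpolation=cv2.INTER_CUBIC))
E
```

```text
(no output)
```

View pics/s4.png

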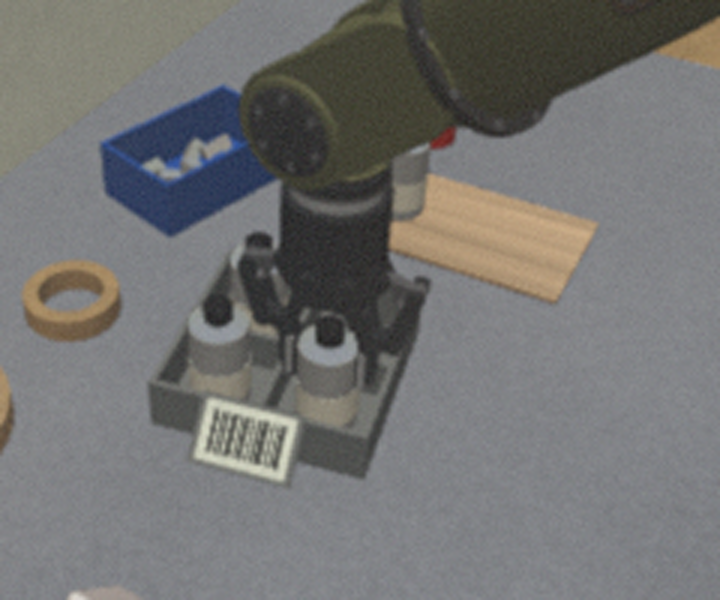

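Emit:
step_arm([
  [0,0,0,-0.001,0],
  [0,0,0,-0.002,0],
  [0,0,0,-0.002,0],
])

```text
time: 5.88
position: [0.5041, -0.017, 0.0487]
tcp_rot: [0.633, 0.774, 0.0, 0.0]
force: [-3.5, -0.0, 5.0]
width: 0.0465
```

Emit:
step_arm([
  [0.78,0,0,0,0],
  [0.78,0,0,0,0],
  [0.78,0,0,0,0],
  [0.78,0,0,0,0],
  [0.78,0,0,0.03,0],
  [0.78,0,0,0.06,0],
  [0.78,0,0,0.1,0],
  [0.78,0,0,0.15,0],
])

```text
time: 6.88
position: [0.5035, -0.017, 0.1991]
tcp_rot: [0.633, 0.774, -0.0, -0.001]
force: [0.6, -0.1, 0.7]
width: 0.0667
```

```bash
python3 - <<'E'
from h import *
st=get_state()
cv2.imwrite("pics/s5.png",cv2.resize(capture("side")[100:300,240:480,::-1],None,fx=3,fy=3,interpolation=cv2.INTER_CUBIC))
cv2.imwrite("pics/w5.png",capture("wrist")[:,:,::-1])
E
```

```text
(no output)
```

View pics/s5.png

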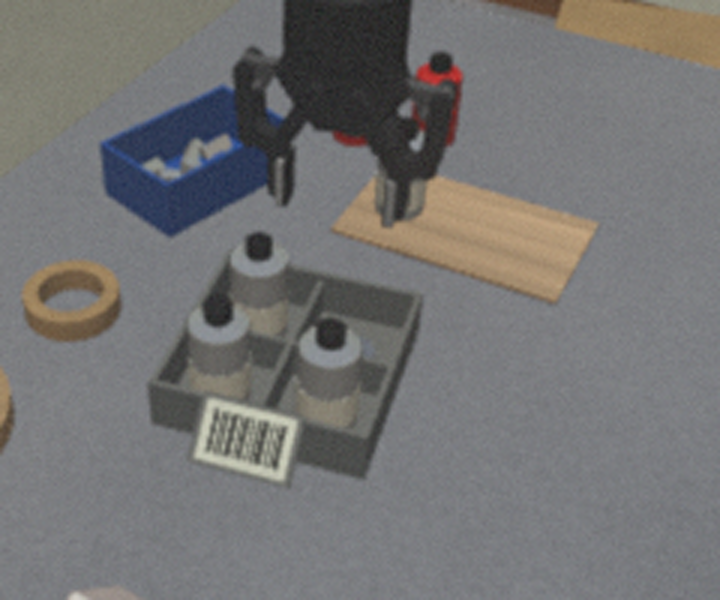

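View pics/w5.png

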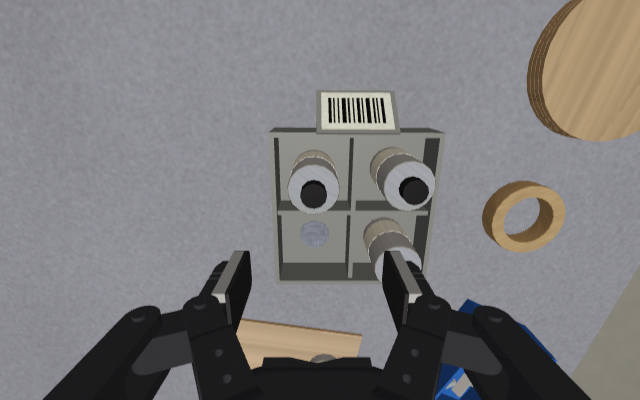

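Emit:
step_arm([
  [0.78,0.012,-0.055,0.002,0],
  [0.78,0.025,-0.11,0.002,-0.05],
  [0.78,0.037,-0.165,0.002,-0.1],
  [1,0.05,-0.22,0.002,-0.15],
  [1,0.065,-0.265,0.002,-0.2],
  [1,0.071,-0.283,0.002,-0.2],
  [1,0.071,-0.283,0.002,-0.2],
  [1,0.071,-0.283,0.002,-0.2],
  [1,0.071,-0.283,0.002,-0.2],
])

```text
time: 8.1
position: [0.575, -0.299, 0.2005]
tcp_rot: [0.707, 0.707, 0.0, 0.0]
force: [0.2, -0.3, -0.2]
width: 0.0855
```

```bash
python3 - <<'E'
from h import *
st=get_state();im=capture("wrist")[:,:,::-1];cv2.imwrite("pics/w6.png",im);C=cam("wrist",st)
print(st['position'],st['time'],st['tcp_rot'])
g=im.max(2)<50
for c,s in blobs(g,100): print(c,s,onz(C,*c,.101).round(4))
E
```

```text
[ 0.57502266 -0.29900829  0.20050921] 8.1 [7.06723022e-01 7.07490328e-01 3.65201534e-05 6.56866863e-05]
[317.4 198. ] [305 184  26  29 582] [ 0.5752 -0.2982  0.101 ]
[316.3 356.4] [   26   258   582   142 31447] [ 0.5745 -0.466   0.101 ]
[343.4 326.5] [333 314  22  26 465] [ 0.6006 -0.4291  0.101 ]
```

View pics/w6.png

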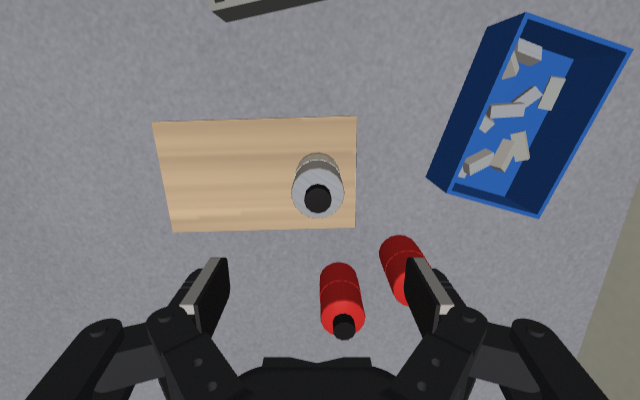

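Emit:
step_arm([
  [1,0,0,-0.05,0],
  [1,0,0,-0.1,0],
  [1,0,0,-0.13,0],
  [1,0,0,-0.152,0],
  [1,0,0,-0.152,0],
  [0,0,0,-0.152,0],
  [0,0,0,-0.152,0],
  [0,0,0,-0.152,0],
  [0,0,0,-0.152,0],
  [0,0,0,-0.152,0],
])

```text
time: 9.4
position: [0.5756, -0.3003, 0.0499]
tcp_rot: [0.707, 0.707, 0.0, 0.001]
force: [-0.7, 0.4, 6.3]
width: 0.0465
```

Emit:
step_arm([
  [0,0,0,0.03,0],
  [0,0,0,0.07,0],
  [0,0,0,0.11,0],
  [0,0,0,0.11,0],
])

```text
time: 9.9
position: [0.576, -0.3006, 0.1622]
tcp_rot: [0.707, 0.707, 0.001, 0.003]
force: [0.2, -0.3, -3.2]
width: 0.0464
```

Emit:
step_arm([
  [0,-0.02,0.05,0,0.05],
  [0,-0.038,0.105,0,0.1],
  [0,-0.05,0.16,0,0.15],
  [0,-0.0545,0.202,0,0.2],
  [0,-0.0545,0.202,0,0.2],
  [0,-0.0545,0.202,0,0.2],
  [0,-0.0545,0.202,0,0.2],
])

```text
time: 10.78
position: [0.5204, -0.0988, 0.1579]
tcp_rot: [0.633, 0.774, -0.0, -0.0]
force: [0.0, 0.1, -3.3]
width: 0.0465
```

```bash
python3 - <<'E'
from h import *
st=get_state();im=capture("wrist")[:,:,::-1];cv2.imwrite("pics/w7.png",im);C=cam("wrist",st)
print(st['position'])
m=np.zeros((400,640),bool); b=im.astype(int)[100:205,280:345]; m[100:205,280:345]=(b[...,0]-b[...,2]>8)
for c,s in blobs(m,60): print(c,s,onz(C,*c,.006))
cv2.imwrite("pics/c7.png",cv2.resize(capture("scene")[120:280,180:400,::-1],None,fx=3.6,fy=3.6,interpolation=cv2.INTER_CUBIC))
E
```

```text
[ 0.52043276 -0.09881436  0.15789027]
[316.9 179. ] [299 163  36  32 937] [ 0.51981758 -0.09610508  0.006     ]
```

View pics/w7.png

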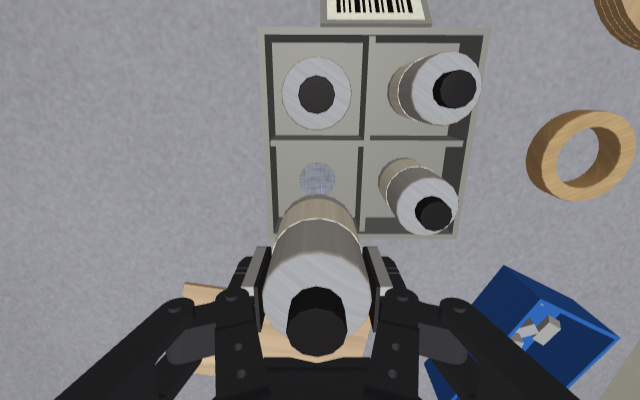

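View pics/c7.png

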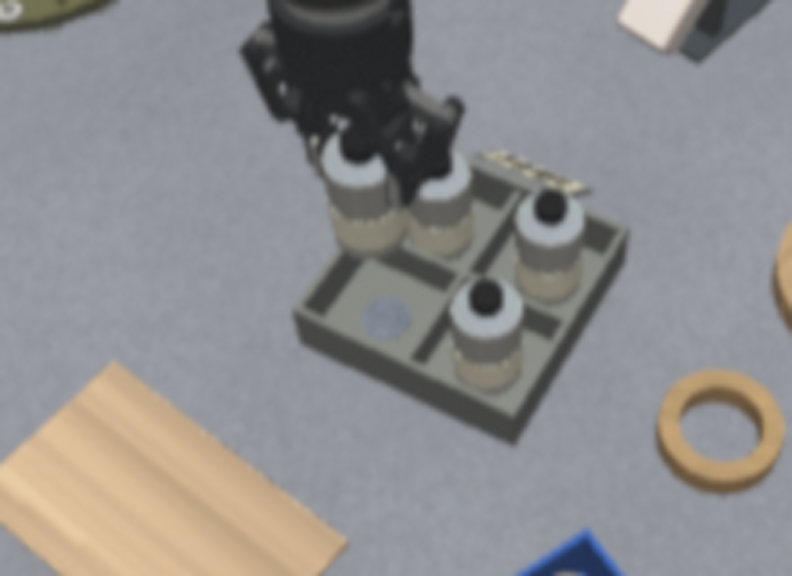

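Emit:
step_arm([
  [0,0.0,0.001,-0.04,0],
  [0,0.0,0.001,-0.07,0],
  [0,0.0,0.001,-0.09,0],
  [0,0.0,0.001,-0.1,0],
  [0,0.0,0.001,-0.105,0],
  [0,0.0,0.001,-0.108,0],
  [0,0.0,0.001,-0.109,0],
  [0,0.0,0.001,-0.11,0],
  [0,0.0,0.001,-0.11,0],
])

```text
time: 12.0
position: [0.5208, -0.0971, 0.0489]
tcp_rot: [0.633, 0.774, 0.0, 0.0]
force: [-0.9, 0.4, 4.3]
width: 0.0467
```

Contact, with +4 N on the tool. Releasing and rising.

Emit:
step_arm([
  [0.78,0,0,0,0],
  [0.78,0,0,0,0],
  [0.78,0,0,0,0],
  [0.78,0,0,0,0],
  [0.78,0,0,0.03,0],
  [0.78,0,0,0.06,0],
  [0.78,0,0,0.1,0],
  [0.78,0,0,0.15,0],
  [0.78,-0.01,0.05,0.18,0],
  [0.78,-0.02,0.1,0.19,0],
  [0.78,-0.03,0.15,0.19,0],
  [0.78,-0.03,0.15,0.19,0],
])

```text
time: 13.5
position: [0.4899, 0.0555, 0.2386]
tcp_rot: [0.632, 0.775, 0.0, 0.0]
force: [0.3, -0.8, -0.2]
width: 0.0668
```

```bash
python3 - <<'E'
from h import *
print(get_state()['position'],get_state()['joints'])
cv2.imwrite("pics/w8.png",capture("wrist")[:,:,::-1])
cv2.imwrite("pics/s8.png",capture("side")[:,:,::-1])
cv2.imwrite("pics/c8.png",cv2.resize(capture("scene")[60:240,240:440,::-1],None,fx=3.3,fy=3.3,interpolation=cv2.INTER_CUBIC))
E
```

```text
[0.48988689 0.05547766 0.23858336] [ 3.83209990e-02  1.66189747e-01  1.66840892e+00  2.90163750e-04
  1.30648377e+00 -1.65443521e-01]
```

View pics/w8.png

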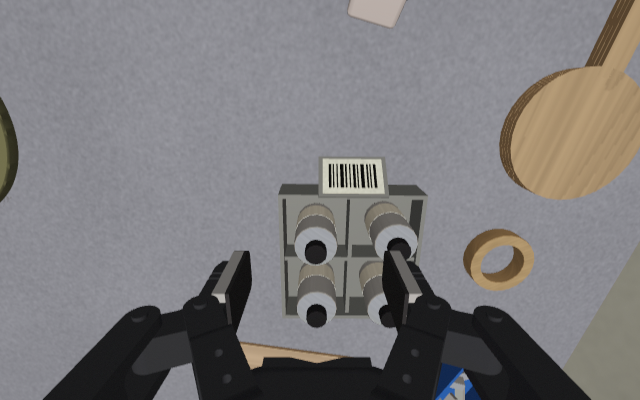

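View pics/s8.png

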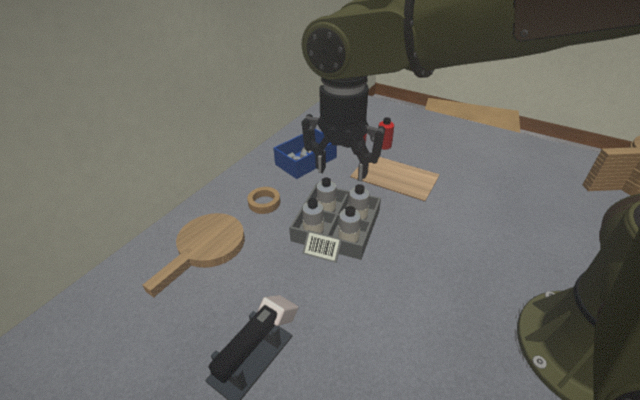

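View pics/c8.png

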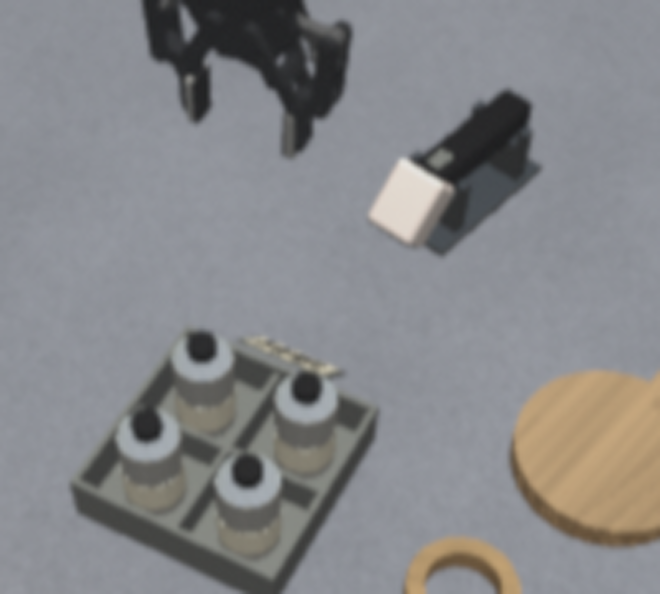

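Emit:
step_arm([
  [1,0.004,0.05,0,-0.05],
  [1,0.008,0.1,0,-0.1],
  [1,0.012,0.15,0,-0.15],
  [1,0.016,0.2,-0.01,-0.2],
  [1,0.02,0.25,-0.02,-0.2],
  [1,0.022,0.277,-0.038,-0.2],
  [1,0.022,0.277,-0.038,-0.2],
  [1,0.022,0.277,-0.038,-0.2],
  [1,0.022,0.277,-0.038,-0.2],
])

```text
time: 14.78
position: [0.5131, 0.3288, 0.2011]
tcp_rot: [0.708, 0.707, 0.001, 0.0]
force: [-0.6, -0.4, 0.6]
width: 0.0853
```

```bash
python3 - <<'E'
from h import *
st=get_state();im=capture("wrist")[:,:,::-1];cv2.imwrite("pics/w9.png",im)
print(st['position'],st['tcp_rot'],st['joints'])
E
```

```text
[0.51312041 0.32883659 0.20114288] [7.07670503e-01 7.06542393e-01 5.18309819e-04 1.93549547e-04] [ 5.09866830e-01  4.55781833e-01  1.37877312e+00 -9.46575809e-05
  1.30593495e+00  5.11486948e-01]
```

View pics/w9.png

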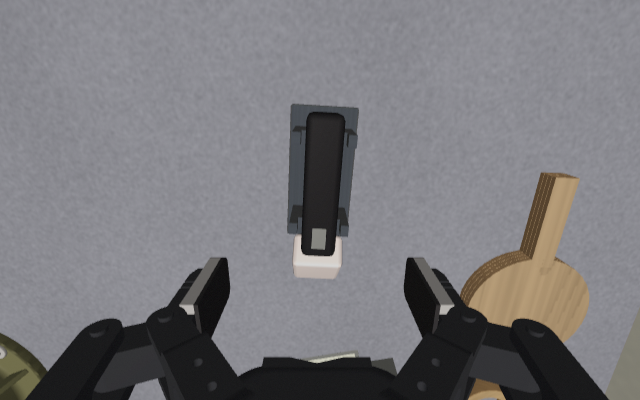

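The scanner handle runs from (325,113) at the back to (319,255) at the head, nearly along -y.

```bash
python3 - <<'E'
from h import *
st=get_state();C=cam("wrist",st);im=cv2.imread("pics/w9.png")
m=(im.max(2)<45).astype(np.uint8); m[:105]=0;m[258:]=0;m[:,:280]=0;m[:,365:]=0
L=[];Rr=[]
for v in range(145,205,4):
    u=np.where(m[v])[0]; u=u[(u>300)&(u<350)]
    a,b=onz(C,u.min()-.5,v,.07),onz(C,u.max()+.5,v,.07); L.append((a+b)/2); Rr.append(b[0]-a[0])
L=np.array(L); k=np.polyfit(L[:,1],L[:,0],1); print("x=",k,"width",np.mean(Rr),"angle",np.arctan(k[0]))
v=np.where(m[:,325])[0].min(); print("back",v,onz(C,325,v,.073))
print("front",onz(C,319,255,.075), onz(C,319,231,.075),onz(C,319,248,.075))
g=(im.astype(int)[225:260,300:335].min(2)>90)&(im[225:260,300:335].max(2)<180)
print([ (c+[300,225],s) for c,s in blobs(g,20)])
# stand base corners z=.008
for p in [(291,104),(358,107),(288,234),(348,237)]: print(p,onz(C,*p,.008).round(4))
S=cam("side"); print("w8 label")
st8=dict(position=np.array([0.48988689,0.05547766,0.23858336]),tcp_rot=R.from_euler('z',.2).__mul__(R.from_quat([.70710678,.70710678,0,0])).as_quat())
C8=cam("wrist",st8); print(st8['tcp_rot'])
i8=cv2.imread("pics/w8.png"); l=(i8.min(2)>175).astype(np.uint8); l[:150]=0;l[200:]=0;l[:,:310]=0;l[:,400:]=0
l=cv2.morphologyEx(l,cv2.MORPH_CLOSE,np.ones((9,9)));cs=max(cv2.findContours(l,0,2)[0],key=cv2.contourArea)
x=cv2.minAreaRect(cs);print(x,cv2.boundingRect(cs),onz(C8,*x[0],.034))
E
```

```text
x= [0.06812729 0.4944934 ] width 0.03379652449637889 angle 0.06802218042547867
back 112 [0.5198329  0.39690185 0.073     ]
front [0.51498647 0.26176798 0.075     ] [0.51493959 0.28755518 0.075     ] [0.51497253 0.26943828 0.075     ]
[(array([318.2, 238.5]), array([ 11,   4,  15,  21, 280], dtype=int32)), (array([316.5, 255.2]), array([ 2, 27, 31,  5, 32], dtype=int32))]
(291, 104) [0.4863 0.4013 0.008 ]
(358, 107) [0.5562 0.3982 0.008 ]
(288, 234) [0.4787 0.2525 0.008 ]
(348, 237) [0.5505 0.2483 0.008 ]
w8 label
[0.63298131 0.77416708 0.         0.        ]
((353.0, 175.5), (33.0, 60.0), 90.0) (323, 159, 61, 34) [0.53248118 0.05632556 0.034     ]
```

Emit:
step_arm([
  [1,0.004,-0.003,-0.04,-0.06],
  [1,0.004,-0.003,-0.08,-0.06],
  [1,0.004,-0.003,-0.12,-0.06],
  [1,0.004,-0.003,-0.15,-0.06],
  [1,0.004,-0.003,-0.162,-0.06],
  [1,0.004,-0.003,-0.162,-0.06],
  [1,0.004,-0.003,-0.162,-0.06],
])

```text
time: 15.7
position: [0.5172, 0.3272, 0.0398]
tcp_rot: [0.728, 0.686, 0.001, 0.0]
force: [0.7, -0.3, 1.0]
width: 0.0853
```

```bash
python3 - <<'E'
from h import *
st=get_state();im=capture("wrist")[:,:,::-1];cv2.imwrite("pics/w10.png",im)
print(st['position'],st['tcp_rot'],st['force'])
cv2.imwrite("pics/s10.png",cv2.resize(capture("side")[220:400,150:350,::-1],None,fx=3.3,fy=3.3,interpolation=cv2.INTER_CUBIC))
E
```

```text
[0.5171978  0.32724871 0.03984523] [7.28046737e-01 6.85526594e-01 1.07810154e-03 2.73693109e-04] [ 0.6926689  -0.34274084  1.02796772]
```

View pics/w10.png

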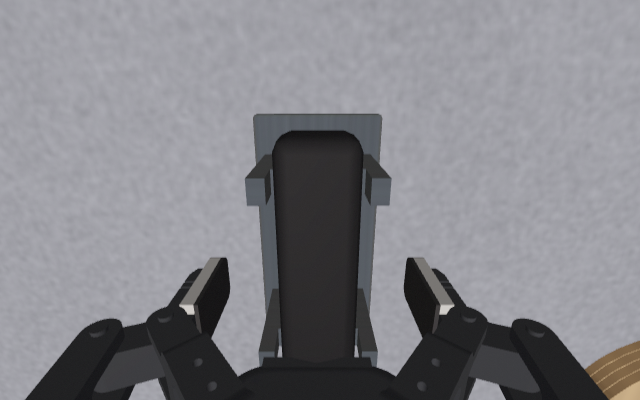

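View pics/s10.png

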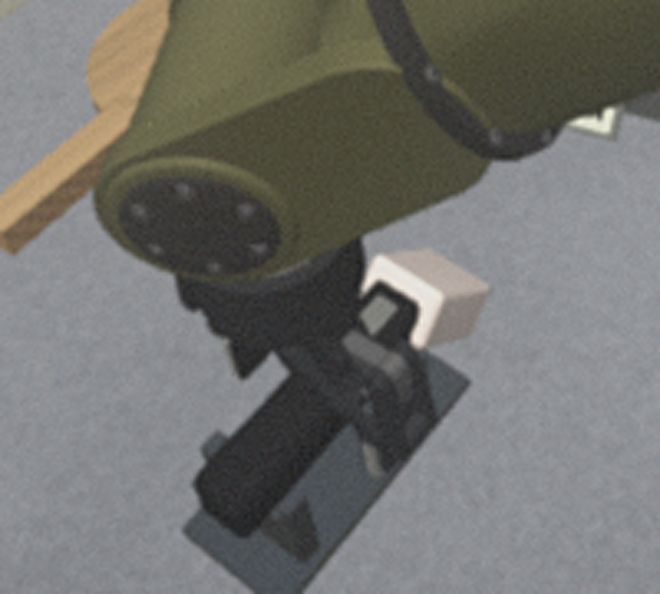

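```bash
python3 - <<'E'
from h import *
st=get_state();C=cam("wrist",st)
for p,z in [((317,131),.073),((258,179),.061),((378,179),.061),((259,205),.061),((262,347),.061),((372,345),.061),((317,114),.008)]: print(p,z,onz(C,*p,z).round(4))
E
```

```text
(317, 131) 0.073 [0.5204 0.3978 0.073 ]
(258, 179) 0.061 [0.4956 0.3789 0.061 ]
(378, 179) 0.061 [0.5439 0.376  0.061 ]
(259, 205) 0.061 [0.4946 0.3678 0.061 ]
(262, 347) 0.061 [0.4873 0.2937 0.061 ]
(372, 345) 0.061 [0.5413 0.2915 0.061 ]
(317, 114) 0.008 [0.5209 0.3995 0.008 ]
```

Emit:
step_arm([
  [0,0,0,0,0],
  [0,0,0,0,0],
  [0,0,0,0,0],
  [0,0,0,0,0],
  [0,0,0,0,0],
  [0,0,0,0,0],
])

```text
time: 16.55
position: [0.5167, 0.327, 0.0386]
tcp_rot: [0.728, 0.686, 0.0, 0.0]
force: [-0.7, -0.9, 4.2]
width: 0.0334
```

```bash
python3 - <<'E'
from h import *
print(get_state())
cv2.imwrite("pics/w11.png",capture("wrist")[:,:,::-1])
E
```

```text
{'time': 16.55, 'joints': array([ 5.04423670e-01,  6.47227469e-01,  1.49430463e+00, -5.89636880e-05,
        9.99480227e-01,  5.64457971e-01]), 'joint_velocities': array([-1.15984330e-03, -6.73924402e-04, -2.37521333e-05, -2.05072432e-04,
        2.09633670e-03,  8.13324808e-04]), 'effort': array([ 5.25661334e-01, -6.41561222e+01, -2.87978607e+01,  1.81426643e-01,
       -1.94462864e-01,  2.00113555e-02]), 'position': array([0.5166949 , 0.32703981, 0.03862927]), 'tcp_rot': array([7.27999431e-01, 6.85577671e-01, 2.74912620e-04, 9.60837115e-05]), 'force': array([-0.74038465, -0.89540126,  4.2399175 ]), 'torque': array([-0.16706208,  0.06538787, -0.00032793]), 'width': 0.033406642305994175}
```

View pics/w11.png

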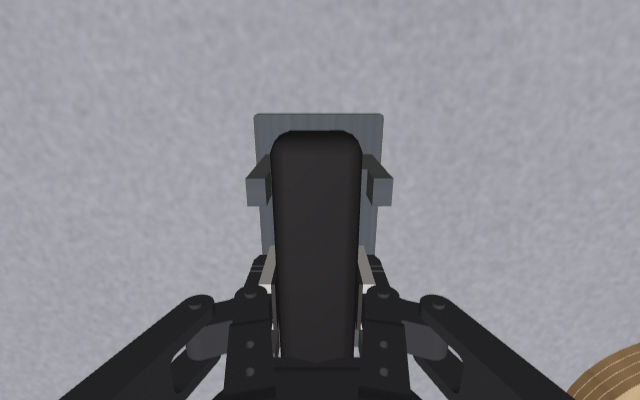

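Emit:
step_arm([
  [0,0,0,0.02,0],
  [0,0,0,0.05,0],
  [0,0,0,0.08,0],
  [0,-0.004,-0.02,0.085,0.06],
  [0,-0.008,-0.045,0.085,0.12],
  [0,-0.013,-0.07,0.082,0.18],
  [0,-0.017,-0.09,0.079,0.24],
  [0,-0.0185,-0.098,0.079,0.26],
  [0,-0.0185,-0.098,0.079,0.26],
  [0,-0.0185,-0.098,0.079,0.26],
  [0,-0.0185,-0.098,0.079,0.26],
])

```text
time: 17.98
position: [0.498, 0.2295, 0.1173]
tcp_rot: [0.633, 0.774, 0.0, -0.0]
force: [-0.1, 0.6, -2.9]
width: 0.0335
```

```bash
python3 - <<'E'
from h import *
print({k:v for k,v in get_state().items() if k in('position','tcp_rot','force','width','torque')})
cv2.imwrite("pics/w12.png",capture("wrist")[:,:,::-1])
cv2.imwrite("pics/s12.png",cv2.resize(capture("side")[170:370,200:440,::-1],None,fx=3,fy=3,interpolation=cv2.INTER_CUBIC))
cv2.imwrite("pics/c12.png",cv2.resize(capture("scene")[80:240,250:430,::-1],None,fx=3.6,fy=3.6,interpolation=cv2.INTER_CUBIC))
E
```

```text
{'position': array([0.49801322, 0.22953507, 0.11731939]), 'tcp_rot': array([ 6.32921666e-01,  7.74215837e-01,  4.48070338e-05, -1.06874755e-05]), 'force': array([-0.12390976,  0.5601311 , -2.91820767]), 'torque': array([0.02231309, 0.01848507, 0.00161053]), 'width': 0.03349127444489866}
```

View pics/w12.png

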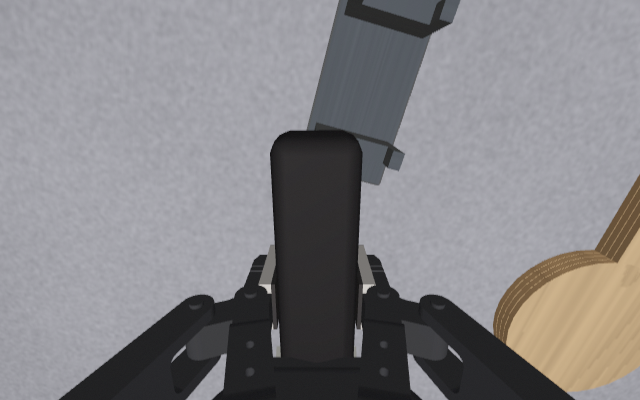

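View pics/s12.png

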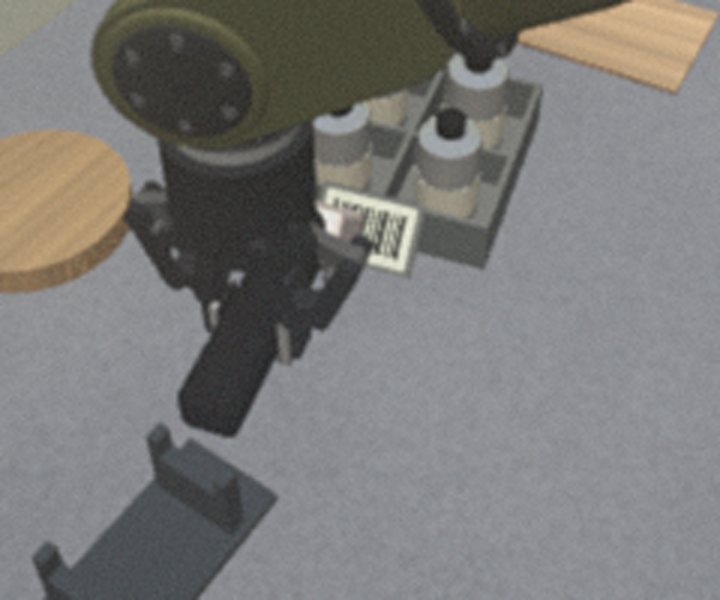

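View pics/c12.png

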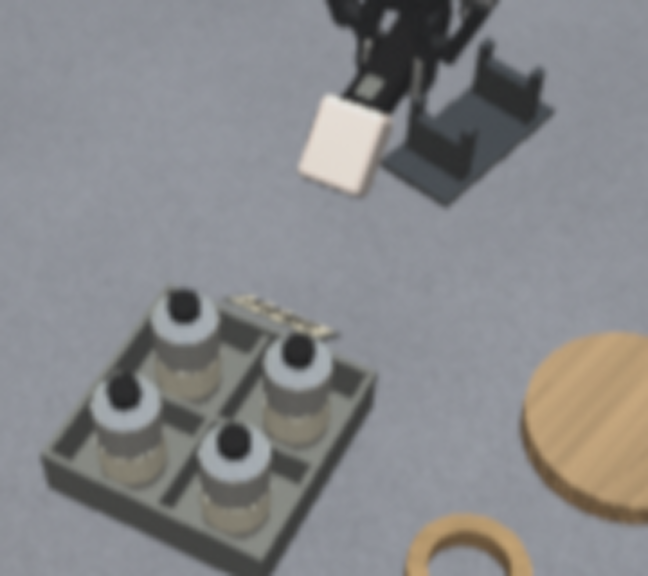

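The scanner has not slipped: the handle end is still at row 131 in the wrist view. The scene view shows the head's lower-front edge at about zoom (332,182), so I'll check the window against the label from there.

```bash
python3 - <<'E'
from h import *
S=cam("scene");D=cam("side");st=get_state();t=st['position'];y=.2
u=np.array([-np.sin(y),np.cos(y),0]);z=np.array([0,0,1.])
o=t+.025*u;o=t-.025*u; o[2]=t[2]+.0064
pt=lambda x,zz:o-u*x+z*zz
print("win",pt(.0796,-.0186),"target",np.array([.533,.057,.034])+.0707*(u+z))
print("scene pred edge",proj(S,pt(.0916,-.0066)),"seen",250+332/3.6,80+182/3.6)
print("scene z edge seen->",onz(S,250+332/3.6,80+182/3.6,o[2]-.0066)," pred",pt(.0916,-.0066))
print("label scene pred",proj(S,[.533,.057,.034]),"seen approx",250+284/3.6,80+316/3.6, onz(S,250+284/3.6,80+316/3.6,.034))
print("label side", proj(D,[.533,.057,.034]),"seen (322.5,246.5)")
E
```

```text
win [0.51875339 0.12674571 0.1050331 ] target [0.51895408 0.12629071 0.1047    ]
scene pred edge [339.88395269 130.68854695] seen 342.22222222222223 130.55555555555554
scene z edge seen-> [0.52547963 0.11917623 0.1170331 ]  pred [0.52113743 0.11498491 0.1170331 ]
label scene pred [328.75163746 166.8742019 ] seen approx 328.8888888888889 167.77777777777777 [0.53521895 0.05484544 0.034     ]
label side [320.67832146 246.26886906] seen (322.5,246.5)
```

Window and label agree to within a few millimetres. Holding still.

Emit:
step_arm([
  [0,0,0,0,0],
  [0,0,0,0,0],
  [0,0,0,0,0],
  [0,0,0,0,0],
  [0,0,0,0,0],
  [0,0,0,0,0],
  [0,0,0,0,0],
  [0,0,0,0,0],
  [0,0,0,0,0],
  [0,0,0,0,0],
  [0,0,0,0,0],
  [0,0,0,0,0],
])

```text
time: 19.62
position: [0.498, 0.229, 0.1173]
tcp_rot: [0.633, 0.774, 0.0, -0.0]
force: [0.0, 0.1, -2.7]
width: 0.0333
```

Emit:
step_arm([
  [0,0,0,0,0],
  [0,0,0,0,0],
  [0,0,0,0,0],
  [0,0,0,0,0],
  [0,0,0,0,0],
  [0,0,0,0,0],
  [0,0,0,0,0],
  [0,0,0,0,0],
])

```text
time: 20.62
position: [0.498, 0.229, 0.1173]
tcp_rot: [0.633, 0.774, -0.0, -0.0]
force: [0.3, 0.6, -3.0]
width: 0.0331
```

Emit:
step_arm([
  [0,0.002,0.01,0.004,-0.05],
  [0,0.006,0.03,0.006,-0.11],
  [0,0.011,0.055,0.006,-0.17],
  [0,0.015,0.08,0.003,-0.23],
  [0,0.0185,0.098,0.0,-0.26],
  [0,0.0185,0.098,0.0,-0.26],
  [0,0.0185,0.098,0.0,-0.26],
  [0,0.0185,0.098,-0.015,-0.26],
  [0,0.0185,0.098,-0.03,-0.26],
  [0,0.0185,0.098,-0.045,-0.26],
  [0,0.0185,0.098,-0.045,-0.26],
  [0,0.0185,0.098,-0.045,-0.26],
])

```text
time: 22.12
position: [0.5167, 0.3271, 0.0725]
tcp_rot: [0.728, 0.686, 0.0, 0.0]
force: [-0.2, -0.3, -2.0]
width: 0.0334
```

```bash
python3 - <<'E'
from h import *
print({k:v for k,v in get_state().items() if k in('position','tcp_rot','force','width','torque')})
cv2.imwrite("pics/w13.png",capture("wrist")[:,:,::-1])
E
```

```text
{'position': array([0.51670141, 0.32707893, 0.07251744]), 'tcp_rot': array([7.28010452e-01, 6.85565999e-01, 1.99737160e-04, 5.38645293e-05]), 'force': array([-0.16058461, -0.26068251, -2.03644113]), 'torque': array([0.05278307, 0.05039155, 0.03180385]), 'width': 0.03338442237474689}
```

View pics/w13.png

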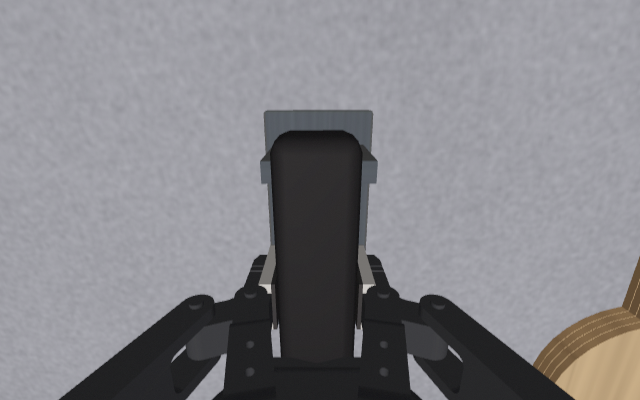

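Emit:
step_arm([
  [0,0,0,-0.01,0],
  [0,0,0,-0.02,0],
  [0,0,0,-0.028,0],
  [0,0,0,-0.032,0],
  [0,0,0,-0.034,0],
  [0,0,0,-0.034,0],
  [0,0,0,-0.034,0],
])

```text
time: 23.05
position: [0.5165, 0.327, 0.0387]
tcp_rot: [0.728, 0.686, 0.0, 0.0]
force: [-4.0, -2.3, 3.4]
width: 0.0336
```

Emit:
step_arm([
  [1,0,0,0,0],
  [1,0,0,0,0],
  [1,0,0,0,0],
  [1,0,0,0,0],
  [1,0,0,0,0],
  [1,0,0,0.04,0],
  [1,0,0,0.08,0],
  [1,0,0,0.12,0],
  [1,0,0,0.162,0],
  [1,0,0,0.162,0],
  [1,0,0,0.162,0],
])

```text
time: 24.42
position: [0.5162, 0.3269, 0.1994]
tcp_rot: [0.728, 0.686, -0.001, -0.0]
force: [0.4, 0.5, 0.1]
width: 0.0854
```

```bash
python3 - <<'E'
from h import *
print({k:v for k,v in get_state().items() if k in('position','tcp_rot','force','width','torque')})
cv2.imwrite("pics/w14.png",capture("wrist")[:,:,::-1])
cv2.imwrite("pics/s14.png",capture("side")[:,:,::-1])
cv2.imwrite("pics/c14.png",capture("scene")[:,:,::-1])
a=cv2.imread("pics/side0.png");b=cv2.imread("pics/s14.png")
cv2.imwrite("pics/cmp14.png",cv2.resize(np.hstack([a[270:400,190:310],b[270:400,190:310]]),None,fx=3.2,fy=3.2))
E
```

```text
{'position': array([0.51619143, 0.32686317, 0.19941797]), 'tcp_rot': array([ 7.27970410e-01,  6.85608336e-01, -5.24387519e-04, -1.31010901e-04]), 'force': array([0.43438552, 0.50138329, 0.0540877 ]), 'torque': array([-0.04027369, -0.01953594, -0.04368856]), 'width': 0.08541939696640348}
```

View pics/w14.png

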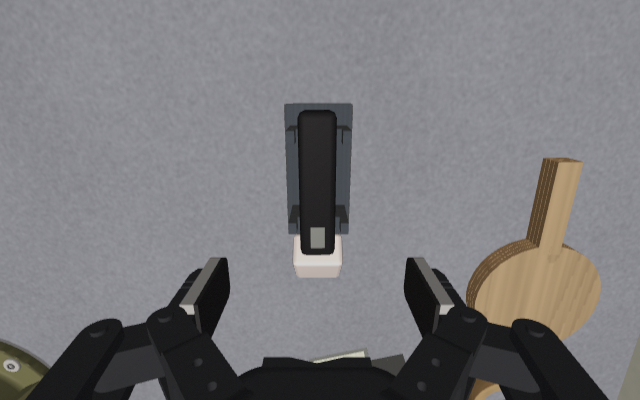

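View pics/s14.png

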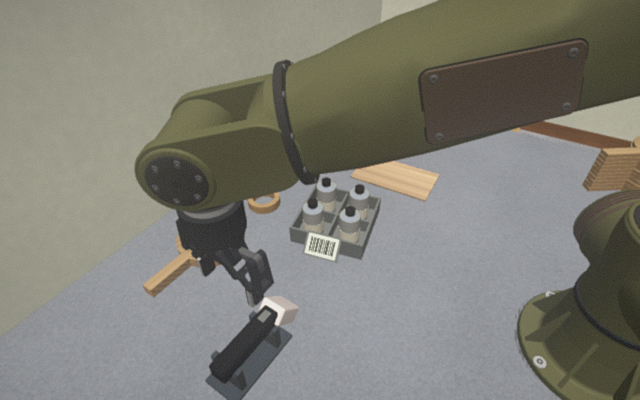

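View pics/cmp14.png

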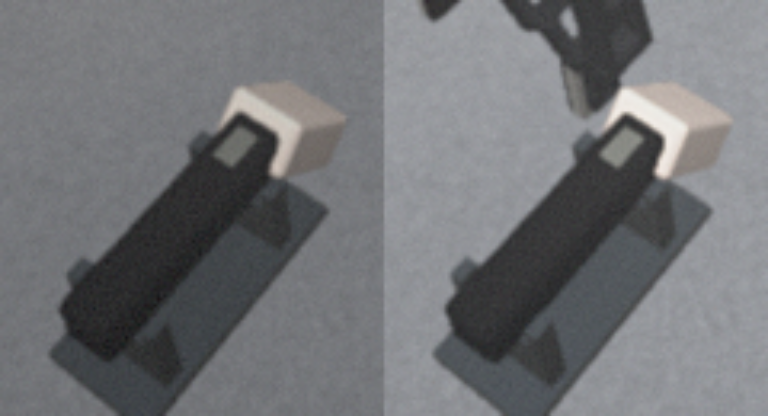

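View pics/c14.png

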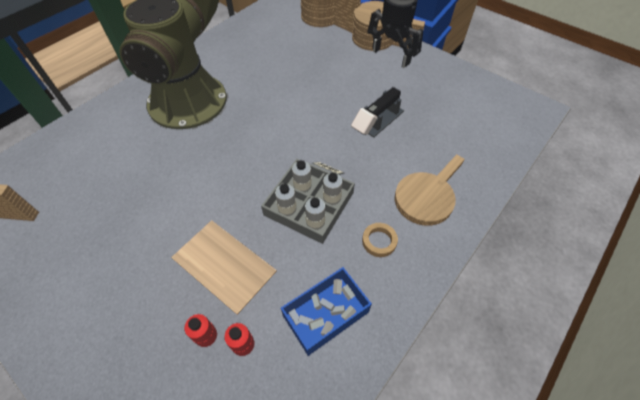

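The views show four tins standing in the crate and the scanner lying in its stand as before (head at scene (365,120)). Everything else is unmoved, and the gripper is clear.

```bash
python3 -c "
from workcell import *
print(job_done())"
```

```text
the job is handed in; nothing more can be done
None
```

Both tins are in the crate and the label was scanned. The scanner is back in its stand, and I handed the job in at about 24.5 s.

- **Tins:** I lowered each one upright onto its pad until I felt 4–5 N of contact, then opened the gripper. The last pictures show all four tins standing in their cells.
- **Scan:** I held the scanner still for over 2.5 s. By my wrist-camera measurements its window was within 1 mm of the point 10 cm squarely out from the label's middle. A rougher check in the scene picture put the scanner's head about 6 mm away from where I calculated, so the true aim could be off by a few millimetres.
- **Stand:** The scanner went back at the same height (38.7 mm against 38.6 mm at pick-up). In the before and after side views it lies the same way. The gripper ended open, clear of everything.
- **Other things on the bench:** The board, red tins, bin, tape and bats look unmoved in the last scene picture.

The cameras disagreed by 2–8 mm in places, mostly along y. I relied on the wrist view, and every grasp and placing fitted. None of the final checks failed.

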